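# Balance the centrifuge rotor

### The job

The six-place centrifuge rotor is loaded out of balance: tubes of different kinds face each other across its middle. Rearrange the tubes so that each one stands exactly opposite the other of its own kind, all six upright and fully home in the bores; the empty rack is there for putting a tube down on the way. Do not tip a tube over, and leave the beaker and the weighing bottle where they are.

Things in the scene. Friction and masses are not known exactly. Their poses are not given: they have to be found in the camera images.
- rotor_top (a point): Centre of the top face (z = 80 mm) of the fixed grey metal centrifuge rotor, 218 mm across. Six upright 37 mm bores, all full at the start, mouths flared to 43 mm, on a circle of 80 mm radius at 0, 60 .. 300 degrees from this frame's x axis (z up); flat bore floors 56 mm below the top face (z = 24 mm). A black nut, 37 mm wide, stands 5 mm above the top face at the middle.
- park_rack: Empty grey plastic bench rack, fixed, 96 x 96 mm, 52 mm high; origin at the centre of its underside, z up. Four round 37 mm holes at +-22, +-22 mm along its own x and y; a tube put in a hole stands on the rack's floor, 6 mm above the bench. Every hole takes any of the six tubes.
- wide_cap_tube_1_mid (a point): One of two alike: tall centrifuge tube with a broad cap. Translucent body 30 mm wide, white screw cap 36 mm wide and 18 mm high on top, 115 mm high in all, 70 g. Flat bevelled foot. Can be gripped by the cap from above. This point: on its axis, half-way up; z to the cap. In a bore its top is 59 mm above the rotor's top face.
- wide_cap_tube_2_mid (a point): One of two alike: tall centrifuge tube with a broad cap. Translucent body 30 mm wide, white screw cap 36 mm wide and 18 mm high on top, 115 mm high in all, 70 g. Flat bevelled foot. Can be gripped by the cap from above. This point: on its axis, half-way up; z to the cap. In a bore its top is 59 mm above the rotor's top face.
- necked_bottle_1_mid (a point): One of two alike: short centrifuge bottle with sloping shoulders. Translucent body 30 mm wide up to 66 mm, then a neck and a white cap 26 mm wide and 20 mm high, 95 mm high in all, 60 g. Flat bevelled foot. Can be gripped by the cap from above. This point: on its axis, half-way up; z to the cap. In a bore its top is 39 mm above the rotor's top face.
- necked_bottle_2_mid (a point): One of two alike: short centrifuge bottle with sloping shoulders. Translucent body 30 mm wide up to 66 mm, then a neck and a white cap 26 mm wide and 20 mm high, 95 mm high in all, 60 g. Flat bevelled foot. Can be gripped by the cap from above. This point: on its axis, half-way up; z to the cap. In a bore its top is 39 mm above the rotor's top face.
- sleeved_tube_1_mid (a point): One of two alike: slim centrifuge tube fixed in an adapter sleeve, one piece. Black sleeve 32 mm wide, 66 mm high; slim translucent tube 17 mm wide above it, white cap 20 mm wide and 14 mm high, 110 mm high in all, 50 g. Flat bevelled foot. Can be gripped by the cap from above. This point: on its axis, half-way up; z to the cap. In a bore its top is 54 mm above the rotor's top face.
- sleeved_tube_2_mid (a point): One of two alike: slim centrifuge tube fixed in an adapter sleeve, one piece. Black sleeve 32 mm wide, 66 mm high; slim translucent tube 17 mm wide above it, white cap 20 mm wide and 14 mm high, 110 mm high in all, 50 g. Flat bevelled foot. Can be gripped by the cap from above. This point: on its axis, half-way up; z to the cap. In a bore its top is 54 mm above the rotor's top face.
- beaker_mid (a point): Small empty plastic beaker, 54 mm across and 74 mm high, standing on the bench, not part of the job. This point is at its centre, half-way up.
- weigh_jar_mid (a point): Small glass weighing bottle with a lid, 35 mm across and 65 mm high, standing on the bench, not part of the job. This point is at its centre, half-way up.
Not all that is in view belongs to the job. Leave any brown, green or yellow look-alike of the part that bears necked_bottle_2_mid alone.

How it is judged:
At the end, for the whole second after the job is handed in: All six tubes stand upright (within 7 degrees) on the floors of the rotor's bores (height within 6 mm, axis 70 to 90 mm from the rotor's axis), and the two of each kind are in opposite bores (over 148 mm apart; exact is 160 mm), released and at rest (height (world z) of wide_cap_tube_1_mid between 0.0755 and 0.0875 m and angle between each of wide_cap_tube_1_mid, wide_cap_tube_2_mid, necked_bottle_1_mid, necked_bottle_2_mid, sleeved_tube_1_mid, sleeved_tube_2_mid's own z axis and vertical below 0.12 rad and horizontal distance between wide_cap_tube_1_mid and rotor_top between 0.07 and 0.09 m and height (world z) of wide_cap_tube_2_mid between 0.0755 and 0.0875 m and horizontal distance between wide_cap_tube_2_mid and rotor_top between 0.07 and 0.09 m and height (world z) of necked_bottle_1_mid between 0.0655 and 0.0775 m and horizontal distance between necked_bottle_1_mid and rotor_top between 0.07 and 0.09 m and height (world z) of necked_bottle_2_mid between 0.0655 and 0.0775 m and horizontal distance between necked_bottle_2_mid and rotor_top between 0.07 and 0.09 m and height (world z) of sleeved_tube_1_mid between 0.073 and 0.085 m and horizontal distance between sleeved_tube_1_mid and rotor_top between 0.07 and 0.09 m and height (world z) of sleeved_tube_2_mid between 0.073 and 0.085 m and horizontal distance between sleeved_tube_2_mid and rotor_top between 0.07 and 0.09 m and horizontal distance between wide_cap_tube_1_mid and wide_cap_tube_2_mid above 0.148 m and horizontal distance between necked_bottle_1_mid and necked_bottle_2_mid above 0.148 m and horizontal distance between sleeved_tube_1_mid and sleeved_tube_2_mid above 0.148 m); the robot touches nothing.
It fails at once if a centrifuge tube is tipped over (angle between any of wide_cap_tube_1_mid, wide_cap_tube_2_mid, necked_bottle_1_mid, necked_bottle_2_mid, sleeved_tube_1_mid, sleeved_tube_2_mid's own z axis and vertical above 0.7 rad).
It fails at once if the beaker or the weighing bottle is pushed away or knocked over (distance of any of beaker_mid, weigh_jar_mid from where it was at the start of the episode above 0.03 m or angle between any of beaker_mid, weigh_jar_mid's own z axis and vertical above 0.5 rad).
It also fails if it takes over 96 s, if anything falls off the work surface, if the arm or the gripper's body presses on something with over 40 N, if the wrist force passes 120 N, or if a joint passes its speed limit or range.

### The arm

A 6-joint arm with a two-finger parallel gripper is mounted at the origin on a cart in front of the work surface, level with it; the furniture and walls round the work are solid. World frame = base frame: x ahead of the robot, y to its left, z up, the work surface at z = 0. Lengths are in m, angles in rad, forces in N, time in s.
With the tool pointing down it reaches from about 0.3 to 0.775 m from the base axis. Payload 14.6 kg.
Tool frame: the origin (TCP) lies midway between the tips of the shut fingers; the grasp point (between the pads) lies 19 mm behind it; z points along the fingers, y is the line along which they close (so a half turn about z gives the same grasp; the last joint's range is limited). The gripper opens to 85 mm and grips with 20 to 120 N. Pads are 22 mm wide; open, the fingers measure 114 mm over their backs; the gripper's body (76 mm by 85 mm) begins 54 mm behind the grasp point. The pads swing forward as they close: fully open they stand 13 mm farther back than shut.
Start: joints at [1.064, 0.3, 1.521, -0, 1.321, -0.067], TCP at [0.234, 0.498, 0.231] pointing down, gripper open.
Joint ranges: [-3.03, 3.03], [-0.79, 2.21], [0.23, 2.52], [-1.04, 4.18], [0, 3.07], [-2.55, 2.55]. Speed limits (rad/s): [2.22, 2.22, 2.57, 3.14, 3.14, 3.14].

### API

Orientations are given as a rotation vector (axis times angle).
In Python, from plant import bot, camera, nets gives the robot as it stands.
- The arm moves only by the tool carry_out, never from a script. Its argument "series" is a list of rows, each a list of 3 entries, a list of its own where there are three numbers: the gripper's target within -1 to 1 (fully open at 1, half-way at 0, shut at -1), then the shift along the tool's x, y, z in mm, then the turn, a rotation vector about the tool's x, y, z in degrees. In form: [[jaw, [tx, ty, tz], [ax, ay, az]], ...]. A call has 1 to 12 rows; each row shifts and turns the commanded pose from where the row before left it, along the tool's axes as they then stand; what a row does not reach is not made up. A row lasts 1/10 s, in which the tool goes at most 50 mm and 8.59 degrees, less where a joint would pass 70% of its speed; a pose out of reach is approached as far as the arm can. A call with a gripper value outside its range is refused whole. The fingers move at their own pace and stop on an object; the grip force is fixed at half the most. Time passes only in rows, so rows that do not move let the fingers close. It gives the time, the measured TCP pose, the force, the opening and the grip force at its end, in the units of the state.
- bot.sense(): the state, without advancing time (a new reading comes with each control period).
- camera(name): name is "scene" or "top"; returns a dict with "frame" (420x560x3 uint8, red, green, blue), "fov_y" (degrees; the focal length in pixels is half the picture's height over the tangent of half this angle, whatever the lens; pixels are square), "cx", "cy" (the principal point, pixels), "k1" (the pictures are not rectified: a ray, as slopes to the right and down, at radius r is drawn at 1 + k1 r^2 times it, then the intrinsics apply), "xyz" and "rotation" of the camera in the world. Camera axes: x right, y up, looking along -z (the intrinsics and any distortion apply to the point x, -y, -z); pixel columns grow to the right and rows downward; lengths in m; the calibration is good to about 2 mm. A picture is of the moment at which its call begins. There is no depth.
- bot.sign_off(): hands the job in; it is judged then, once.
Trained networks look in the newest picture that a camera, given by its name, has taken for a name from the list of things; names that differ only in an ending like _2 or _b are one class to them, and where a whole thing is asked for, a point or a joint stands for the part that bears it (a point fixed in the world has none). Each returns a list of dicts, best first, with "score" (0 to 1); they miss things now and then, are a little off and sometimes report something else, mostly with a low value. They report only what shows in the picture. A call takes as long as a camera call. They do not tell look-alikes from the thing itself.
- nets.spot_in(camera, label): "rect" ([centre column, centre row, width, height] in pixels, round what is visible of it).
The state is a dict: "time": time; "qpos": joint angles; "qd": joint speeds; "joint_torque": joint torques, N m; "eef_pos": TCP position; "tool_rot": TCP orientation; "wrist_force": force on the tool from outside, world axes, zero at the start; "torque": the same for the moment, N m; "grip_width": finger opening in m; "gripper_force": force on a finger pad.
Only numpy, scipy, OpenCV 4.12 (cv2) and the standard library are available. Lean on these libraries where they do the work, as an engineer would, in place of code of your own. Each camera call takes 0.05 s, during which the arm holds its last target. There are 200 camera calls.

## Working session

There is one attempt and no reset: what is moved stays moved. The work goes in short steps, Python scripts to look and compute and a tool call to move; the robot and the scene stay as the last step left them, time stands still between calls to the robot, and variables do not carry over. Pictures are saved under pics/ and viewed, at most 14 in all, crops included, and the job is handed in when it is done.

Besides the shell and the picture viewer there is one more tool, called after "Request:" by a JSON object that holds its "op" and its "data", one argument or row to a line. carry_out: Moves the arm, as the interface text tells. Its arguments: {"type":"object","properties":{"series":{"type":"array"}},"required":["series"]}

```bash
mkdir -p pics; cat > h.py <<'E'
import numpy as np, cv2
from plant import bot, camera, nets
def K(c):
    h,w=c["frame"].shape[:2]; f=h/2/np.tan(np.radians(c["fov_y"])/2)
    return f
def rot(c):
    R=np.array(c["rotation"],float)
    return R if R.shape==(3,3) else cv2.Rodrigues(R)[0]
def proj(c,P):
    p=(np.atleast_2d(P)-c["xyz"])@rot(c)
    s=np.c_[p[:,0],-p[:,1]]/-p[:,2:]
    s=s*(1+c["k1"]*(s**2).sum(1,keepdims=True))
    return s*K(c)+[c["cx"],c["cy"]]
def unproj(c,uv,z):
    d=(np.atleast_2d(uv)-[c["cx"],c["cy"]])/K(c); s=d.copy()
    for _ in range(20): s=d/(1+c["k1"]*(s**2).sum(1,keepdims=True))
    r=np.c_[s[:,0],-s[:,1],-np.ones(len(s))]@rot(c).T
    return np.array(c["xyz"])+r*((z-c["xyz"][2])/r[:,2])[:,None]
E
python3 - <<'E'
from h import *
s=bot.sense(); print({k:np.round(v,3) for k,v in s.items()})
for n in("top","scene"):
    c=camera(n); cv2.imwrite(f"pics/{n}0.png",c["frame"][:,:,::-1]); print(n,c["xyz"],np.round(rot(c),3).tolist(),c["k1"],c["fov_y"],c["cx"],c["cy"])
    for l in["rotor_top","park_rack","wide_cap_tube_1_mid","necked_bottle_1_mid","sleeved_tube_1_mid","beaker_mid","weigh_jar_mid"]:
        try: print(l,[(round(d["score"],2),np.round(d["rect"]).astype(int).tolist()) for d in nets.spot_in(n,l)])
        except Exception as e: print(l,e)
E
```

```text
{'time': np.float64(0.0), 'qpos': array([ 1.064,  0.301,  1.522, -0.   ,  1.321, -0.067]), 'qd': array([ 0.002,  0.001,  0.   ,  0.001, -0.001,  0.001]), 'joint_torque': array([ 1.0000e-03, -5.4350e+01, -3.6179e+01, -0.0000e+00,  4.0000e-03,
        0.0000e+00]), 'eef_pos': array([0.234, 0.497, 0.231]), 'tool_rot': array([-6.850e-01, -3.066e+00,  2.000e-03]), 'wrist_force': array([-0.084,  0.913,  0.107]), 'torque': array([ 0.011,  0.026, -0.009]), 'gripper_force': np.float64(0.0), 'grip_width': np.float64(0.086)}
top [ 0.33661703 -0.2444821   1.32433065] [[-0.002, 0.992, -0.128], [-0.999, -0.006, -0.032], [-0.033, 0.128, 0.991]] 0.028217027528044315 43.027551681332184 280.4178668205196 216.3907498452794
rotor_top [(0.84, [227, 203, 89, 90])]
park_rack [(0.57, [316, 234, 42, 48])]
wide_cap_tube_1_mid [(0.8, [201, 227, 19, 17]), (0.73, [243, 175, 12, 20])]
necked_bottle_1_mid [(0.64, [245, 175, 12, 16])]
sleeved_tube_1_mid [(0.67, [215, 172, 13, 16]), (0.5, [203, 228, 18, 16])]
beaker_mid [(0.59, [382, 182, 25, 27])]
weigh_jar_mid [(0.66, [265, 151, 12, 18])]
scene [0.21593984 0.31397415 0.68493037] [[-0.862, 0.364, -0.352], [-0.506, -0.594, 0.626], [0.019, 0.718, 0.696]] -0.09881844561028806 51.8735810305166 274.73706633333416 205.51280980308795
rotor_top [(0.72, [227, 270, 126, 109])]
park_rack [(0.68, [313, 221, 55, 57])]
wide_cap_tube_1_mid [(0.71, [242, 281, 23, 38])]
necked_bottle_1_mid [(0.65, [211, 220, 17, 27]), (0.58, [197, 278, 18, 31])]
sleeved_tube_1_mid [(0.76, [180, 245, 17, 34])]
beaker_mid [(0.71, [298, 155, 18, 36])]
weigh_jar_mid [(0.59, [195, 213, 17, 17])]
```

```bash
python3 - <<'E'
import cv2
a=cv2.imread("pics/top0.png")[120:280,150:420]; cv2.imwrite("pics/top0c.png",cv2.resize(a,None,fx=2.96,fy=2.96,interpolation=cv2.INTER_CUBIC))
E
```

```text
(no output)
```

View pics/scene0.png

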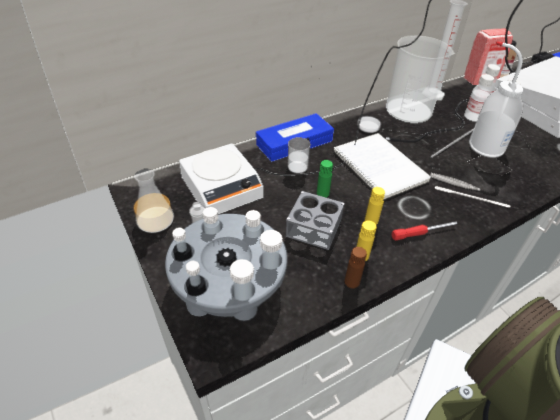

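View pics/top0c.png

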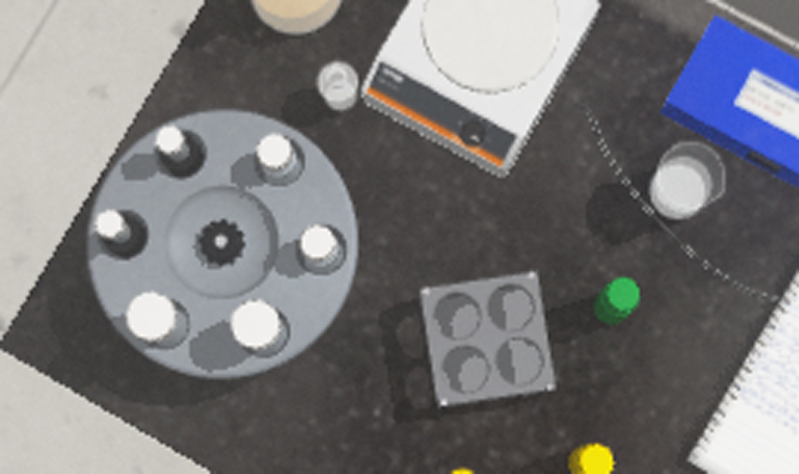

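The scene and top pictures show six white-capped tubes in the rotor. In top-crop pixels the sleeved tubes are at (170,140) and (110,225), the necked bottles at (275,152) and (318,243), and the wide caps at (150,315) and (255,325). The green (620,300), yellow (590,460) and brown bottles on the bench are look-alikes. Only the white-capped bottles in the rotor fit the description, and this crop confirms that. The rack is at about (487,340). Next I'll fit poses.

```bash
cat > fit.py <<'E'
from h import *
from scipy.optimize import least_squares
H={'W':(.036,.018,.115),'N':(.026,.020,.095),'S':(.020,.014,.110)}
def hull(c,x,y,k,zf=.024):
    w,h,t=H[k]; a=np.linspace(0,2*np.pi,40,endpoint=False)
    P=np.vstack([np.c_[x+w/2*np.cos(a),y+w/2*np.sin(a),np.full(40,zf+t-d)] for d in(0,h)])
    return cv2.convexHull(proj(c,P).astype(np.float32))
def cen(hu):
    m=cv2.moments(hu); return np.array([m['m10'],m['m01']])/m['m00']
def blobs(c,thr=190):
    g=c["frame"].min(2); n,_,st,ce=cv2.connectedComponentsWithStats((g>thr).astype(np.uint8))
    return [(ce[i],st[i,4]) for i in range(1,n) if 25<st[i,4]<700]
def white(c,uv,r=11):
    g=c["frame"].min(2).astype(float); best=None
    for b,a in blobs(c):
        d=np.hypot(*(b-uv))
        if d<r and (best is None or d<best[0]): best=(d,b,a)
    return best
E
python3 - <<'E'
from fit import *
T,S=camera("top"),camera("scene")
def up(p): return np.array(p)/2.96+[150,120]
caps=[('S',up((170,140))),('N',up((275,152))),('N',up((318,243))),('W',up((255,325))),('W',up((150,315))),('S',up((110,225)))]
XY=[]
for k,uv in caps:
    b=white(T,uv); w,h,t=H[k]
    x0=unproj(T,b[1],.024+t-h/2)[0,:2]
    s0=white(S,cen(hull(S,*x0,k)),15)
    f=lambda p,cs:np.concatenate([cen(hull(c,*p,k))-m for c,m in cs])
    rt=least_squares(f,x0,args=([(T,b[1])],)).x; rs=least_squares(f,x0,args=([(S,s0[1])],)).x if s0 else None
    print(k,np.round(rt*1000,1),b[2],cv2.contourArea(hull(T,*rt,k)), None if rs is None else (np.round(rs*1000,1),s0[2],cv2.contourArea(hull(S,*rs,k))))
    XY.append((rt,rs))
for j in(0,1):
    if any(x[j] is None for x in XY): continue
    A=np.array([x[j] for x in XY])
    for sg in(1,-1):
        g=lambda p:(np.c_[p[0]+.08*np.cos(p[2]+sg*np.arange(6)*np.pi/3),p[1]+.08*np.sin(p[2]+sg*np.arange(6)*np.pi/3)]-A).ravel()
        th=np.arctan2(*(A[0]-A.mean(0))[::-1]); r=least_squares(g,[*A.mean(0),th])
        print(j,sg,np.round(r.x,4),np.degrees(r.x[2]),np.round(r.fun*1000,1).tolist())
# rack
q=np.array([up(p) for p in[(422,290),(535,272),(554,388),(441,405)]])
P=unproj(T,q,.052); print("rack top",np.round(P[:,:2]*1000,1).tolist(),P.mean(0),np.linalg.norm(np.diff(P,axis=0),axis=1))
print("scene pred",proj(S,P).round(1).tolist())
a=S["frame"][180:320,150:360,::-1]; cv2.imwrite("pics/s1.png",cv2.resize(a,None,fx=3.8,fy=3.8,interpolation=cv2.INTER_CUBIC))
E
```

```text
S [607.7 -36.3] 59 72.26985117245931 (array([607.2, -41.6]), np.int32(96), 140.22049203596544)
N [ 601.9 -115.8] 99 117.87227475387044 None
N [ 528.5 -150.8] 97 114.35792799189221 (array([ 527.8, -157.5]), np.int32(144), 212.9246640240308)
W [ 462.5 -104.6] 201 216.72265475185122 (array([ 462.5, -112.3]), np.int32(315), 404.91995922802016)
W [468.9 -24.6] 203 222.41132677078713 (array([467.9, -30.9]), np.int32(392), 469.4798938422464)
S [541.4   9.8] 61 72.87676194962114 (array([541.2,   4. ]), np.int32(132), 161.76987421233207)
0 1 [ 0.5351 -0.0704 -0.1917] -10.981768053918886 [5.9, -49.3, -14.3, 105.8, -19.4, 156.1, -5.9, 49.4, 13.8, -106.2, 19.8, -155.9]
0 -1 [ 0.5351 -0.0704  0.4429] 25.377702716868562 [-0.3, 0.2, -1.0, 0.0, 0.3, 0.7, 0.4, -0.1, 0.5, -0.3, 0.2, -0.5]
rack top [[496.4, -232.4], [510.6, -324.2], [416.4, -338.1], [403.0, -247.3]] [ 0.45661813 -0.28548583  0.052     ] [0.09289687 0.09524909 0.09184951]
scene pred [[285.9, 219.1], [300.8, 190.9], [342.8, 202.7], [330.4, 232.1]]
```

View pics/s1.png

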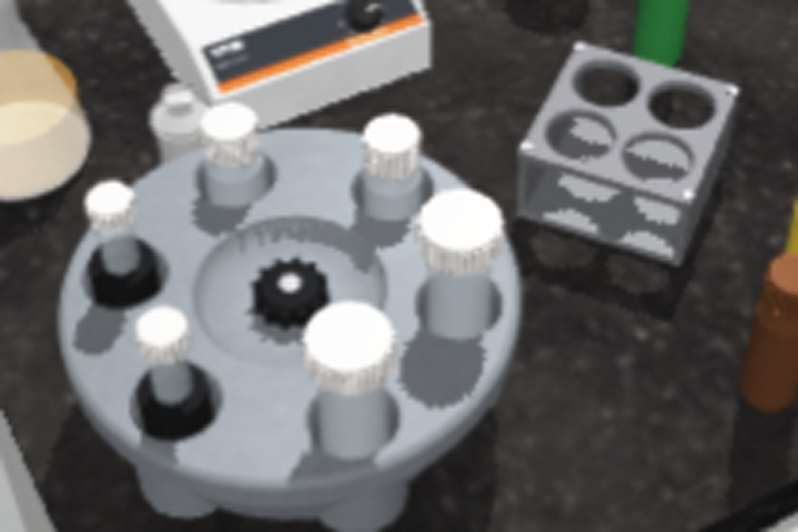

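The scene crop shows the nut dot at (290,283) and the rack screws at (580,45), (733,92), (688,195) and (527,147). Those agree with the top view to about 1 px. I'll check the rotor centre with the nut and an outline overlay, then plan reach.

```bash
python3 - <<'E'
from fit import *
T,S=camera("top"),camera("scene")
f=lambda p,s:(p+.5)/s-.5
print("nut obs T",f(np.array([220,241]),2.96)+[150,120],"S",f(np.array([290,283]),3.8)+[150,180])
P=[.5351,-.0704,.087]; print(proj(T,P),proj(S,P))
a=np.linspace(0,2*np.pi,120)
for nm,c,x0,y0,w,h,s in(("T",T,170,150,120,110,5),("S",S,150,200,150,115,5)):
    im=cv2.resize(c["frame"][y0:y0+h,x0:x0+w,::-1],None,fx=s,fy=s,interpolation=cv2.INTER_CUBIC)
    for r,z in((.109,.08),):
        q=proj(c,np.c_[.5351+r*np.cos(a),-.0704+r*np.sin(a),0*a+z]); q=(q-[x0,y0]+.5)*s-.5
        cv2.polylines(im,[q.round().astype(np.int32)],True,(0,0,255),1)
    for i in range(6):
        t=.4429-i*np.pi/3; cx,cy=.5351+.08*np.cos(t),-.0704+.08*np.sin(t)
        q=proj(c,np.c_[cx+.0215*np.cos(a),cy+.0215*np.sin(a),0*a+.08]); q=(q-[x0,y0]+.5)*s-.5
        cv2.polylines(im,[q.round().astype(np.int32)],True,(0,255,0),1)
        k='SNNWWS'[i]; q=(hull(c,cx,cy,k).reshape(-1,2)-[x0,y0]+.5)*s-.5
        cv2.polylines(im,[q.round().astype(np.int32)],True,(255,0,255),1)
    cv2.imwrite(f"pics/ov{nm}.png",im)
E
```

```text
nut obs T [223.99324324 201.08783784] S [225.94736842 254.10526316]
[[223.68709083 200.24601948]] [[223.22820879 252.90629887]]
```

View pics/ovT.png

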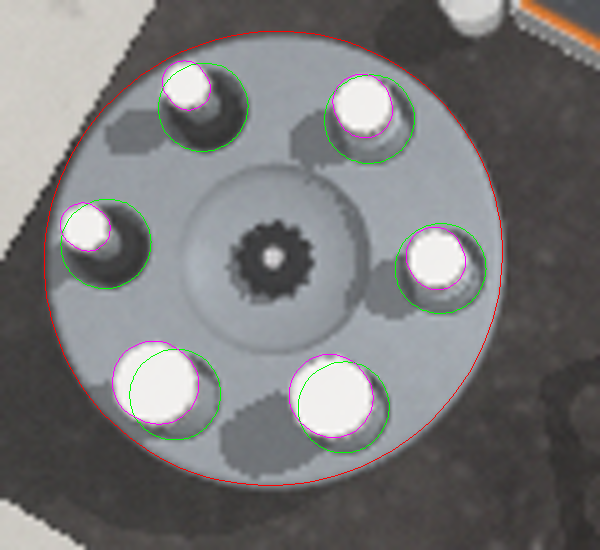

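View pics/ovS.png

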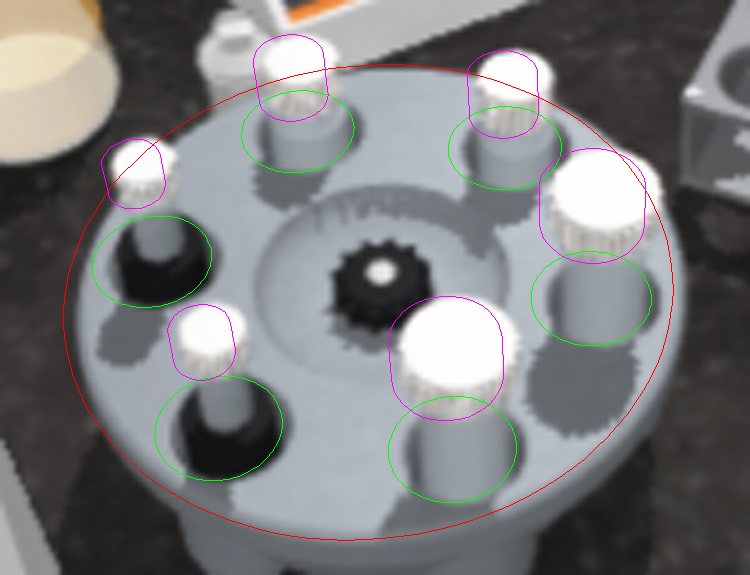

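The overlay shows the caps and bores fit in the top view. The scene view sits about 2–3 px off, so I take the rotor centre as about (533, -71) mm with bore 0 at 25.4° (order S N N W W S clockwise).

Plan, in four transfers:
1. N2 to the rack
2. S0 to bore 2
3. W4 to bore 0
4. The racked N to bore 4

The grip line stays at a constant yaw of -4.6°, midway between neighbours.

Request:
{"op": "carry_out", "data": {
  "series": [
    [0.6,[0,0,-3],[0,0,7.7]],
    [0.6,[0,0,-3],[0,0,7.7]],
    [0.6,[0,0,-3],[0,0,7.7]],
    [0.3,[0,0,-3],[0,0,7.7]],
    [0.3,[0,0,-3],[0,0,7.7]],
    [0.3,[0,0,-3],[0,0,7.7]],
    [0.3,[0,0,-3],[0,0,7.7]],
    [0.3,[0,0,-3],[0,0,7.7]],
    [0.3,[0,0,-3],[0,0,7.8]]
  ]
}}

```text
time: 1.9
eef_pos: [0.2342, 0.4976, 0.2584]
tool_rot: [2.315, 2.124, -0.0]
wrist_force: [-0.0, 0.2, -0.1]
grip_width: 0.0556
gripper_force: 0.0
```

```bash
cat > go.py <<'E'
import sys
from h import *
s=bot.sense(); R=cv2.Rodrigues(np.array(s["tool_rot"]))[0]; p=np.array(s["eef_pos"])
RO=np.array([.5333,-.0713]); a=np.radians(-4.6); y=np.array([np.cos(a),np.sin(a),0]);z=np.array([0,0,-1]);R0=np.c_[np.cross(y,z),y,z]
print("t",round(float(s["time"]),2),"p",p.round(4),"q",np.round(s["qpos"],2),"w",round(float(s["grip_width"]),4),"gf",round(float(s["gripper_force"]),1),"F",np.round(s["wrist_force"],1))
print("fix turn deg (tool)",np.degrees(cv2.Rodrigues(R.T@R0)[0].ravel()).round(2))
def tgt(n):
    if n[0]=='b': t=np.radians(25.4-60*int(n[1])); return RO+.08*np.array([np.cos(t),np.sin(t)])
    c,sn=np.cos(np.radians(8.8)),np.sin(np.radians(8.8)); i=int(n[1]); u=np.array([[22,22],[-22,22],[22,-22],[-22,-22]][i])/1000
    return np.array([.4565,-.2855])+np.array([[c,-sn],[sn,c]])@u
for n in sys.argv[1:]:
    q=tgt(n); d=np.r_[q,0]-np.r_[p[:2],0]; print(n,q.round(4),"tool shift mm",(R.T@d*1000).round(1))
E
python3 go.py b2 r0 b0 b4
```

```text
t 1.9 p [0.2342 0.4976 0.2584] q [1.06 0.28 1.48 0.   1.38 1.15] w 0.0556 gf 0.0 F [-0.   0.2 -0.1]
fix turn deg (tool) [-0.    0.   -0.32]
b2 [ 0.5269 -0.151 ] tool shift mm [-621.2  347.2    0. ]
r0 [ 0.4749 -0.2604] tool shift mm [-734.6  304.8    0. ]
b0 [ 0.6056 -0.037 ] tool shift mm [-500.8  415.9    0. ]
b4 [ 0.4674 -0.0259] tool shift mm [-501.6  277.3    0. ]
```

Request:
{"op": "carry_out", "data": {
  "series": [
    [0,[-35,20,0],[0,0,0]],
    [0,[-35,20,0],[0,0,0]],
    [0,[-35,20,0],[0,0,0]],
    [0,[-35,20,0],[0,0,0]],
    [0,[-35,20,0],[0,0,0]],
    [0,[-35,20,0],[0,0,0]],
    [0,[-35,20,0],[0,0,0]],
    [0,[-35,20,0],[0,0,0]],
    [0,[-35,20,0],[0,0,0]],
    [0,[-35,20,0],[0,0,0]],
    [0,[-35,20,0],[0,0,0]],
    [0,[-35,20,0],[0,0,0]]
  ]
}}

```text
time: 3.1
eef_pos: [0.4401, 0.0581, 0.2585]
tool_rot: [2.309, 2.13, 0.001]
wrist_force: [1.3, 0.2, 0.2]
grip_width: 0.0428
gripper_force: 0.0
```

Request:
{"op": "carry_out", "data": {
  "series": [
    [0,[-35,20,0],[0,0,0]],
    [0,[-35,20,0],[0,0,0]],
    [0,[-35,20,0],[0,0,0]],
    [0,[-35,20,0],[0,0,0]],
    [0,[-35,20,0],[0,0,0]],
    [0,[-20,5,0],[0,0,0]],
    [0.1,[0,0,0],[0,0,0]]
  ]
}}

```text
time: 3.8
eef_pos: [0.5289, -0.1452, 0.2577]
tool_rot: [-2.311, -2.127, 0.001]
wrist_force: [0.4, 0.2, 1.2]
grip_width: 0.047
gripper_force: 0.0
```

```bash
python3 go.py b2
```

```text
t 3.8 p [ 0.5289 -0.1452  0.2577] q [-0.33  0.28  1.49 -0.    1.38 -0.25] w 0.047 gf 0.0 F [0.4 0.2 1.2]
fix turn deg (tool) [-0.04  0.   -0.15]
b2 [ 0.5269 -0.151 ] tool shift mm [-6.  -1.5  0. ]
```

Request:
{"op": "carry_out", "data": {
  "series": [
    [0.1,[-6,-1.5,0],[0,0,0]],
    [0.1,[0,0,35],[0,0,0]],
    [0.1,[0,0,35],[0,0,0]],
    [0.1,[0,0,30],[0,0,0]],
    [0.1,[0,0,25],[0,0,0]],
    [0.1,[0,0,20],[0,0,0]],
    [0.1,[0,0,15],[0,0,0]],
    [0.1,[0,0,9],[0,0,0]],
    [0.1,[0,0,0],[0,0,0]]
  ]
}}

```text
time: 4.7
eef_pos: [0.5263, -0.1482, 0.0887]
tool_rot: [-2.307, -2.131, 0.001]
wrist_force: [-0.4, 0.9, 0.4]
grip_width: 0.047
gripper_force: 0.0
```

```bash
python3 go.py b2; python3 - <<'E'
from h import *
S=camera("scene")
a=S["frame"][150:320,130:360,::-1]; cv2.imwrite("pics/g1.png",cv2.resize(a,None,fx=3.4,fy=3.4,interpolation=cv2.INTER_CUBIC))
E
```

```text
t 4.7 p [ 0.5263 -0.1482  0.0887] q [-0.34  0.45  1.67 -0.    1.02 -0.26] w 0.047 gf 0.0 F [-0.4  0.9  0.4]
fix turn deg (tool) [-0.08 -0.02  0.05]
b2 [ 0.5269 -0.151 ] tool shift mm [-2.8  0.8 -0. ]
```

View pics/g1.png

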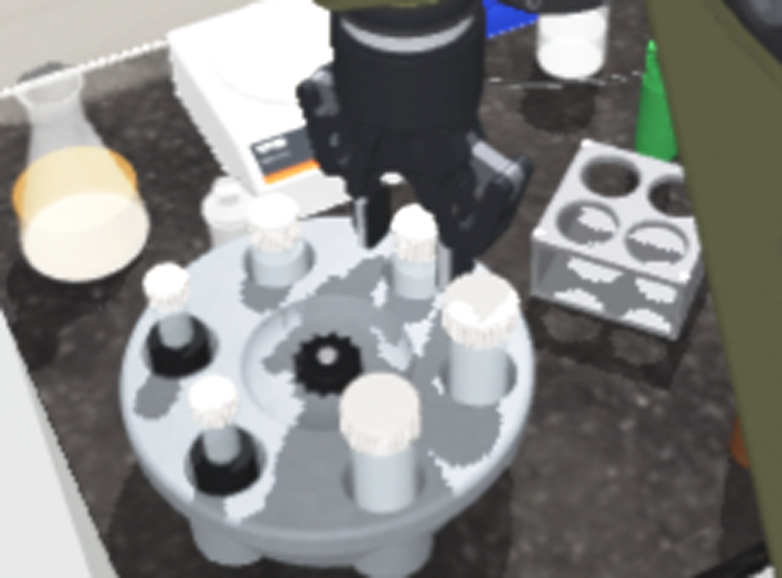

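The scene crop shows the fingers straddling the necked bottle's cap at (413,235), clear of its neighbours. Closing and lifting.

Request:
{"op": "carry_out", "data": {
  "series": [
    [0.1,[-3,1,0],[0,0,0]],
    [-0.8,[0,0,0],[0,0,0]],
    [-0.8,[0,0,0],[0,0,0]],
    [-0.8,[0,0,0],[0,0,0]],
    [-0.8,[0,0,0],[0,0,0]],
    [-0.8,[0,0,0],[0,0,0]],
    [-0.8,[0,0,-20],[0,0,0]],
    [-0.8,[0,0,-25],[0,0,0]],
    [-0.8,[0,0,-30],[0,0,0]],
    [-0.8,[0,0,-30],[0,0,0]],
    [-0.8,[0,0,-20],[0,0,0]],
    [-0.8,[0,0,0],[0,0,0]]
  ]
}}

```text
time: 5.95
eef_pos: [0.5284, -0.1523, 0.2175]
tool_rot: [2.305, 2.127, 0.004]
wrist_force: [-0.2, -0.5, -0.8]
grip_width: 0.0247
gripper_force: 57.4
```

```bash
python3 go.py r0 r1 r2 r3
```

```text
t 5.95 p [ 0.5284 -0.1523  0.2175] q [-0.35  0.31  1.54  0.    1.29 -0.27] w 0.0247 gf 57.4 F [-0.2 -0.5 -0.8]
fix turn deg (tool) [0.29 0.08 0.  ]
r0 [ 0.4749 -0.2604] tool shift mm [-1.121e+02 -4.470e+01 -1.000e-01]
r1 [ 0.4314 -0.2671] tool shift mm [-122.3  -87.5   -0.3]
r2 [ 0.4816 -0.3039] tool shift mm [-154.9  -34.5    0. ]
r3 [ 0.4381 -0.3106] tool shift mm [-165.1  -77.3   -0.2]
```

Request:
{"op": "carry_out", "data": {
  "series": [
    [-0.8,[-28,-11,0],[0,0,0]],
    [-0.8,[-28,-11,0],[0,0,0]],
    [-0.8,[-28,-11,0],[0,0,0]],
    [-0.8,[-28,-11.5,0],[0,0,0]],
    [-0.8,[0,0,25],[0,0,0]],
    [-0.8,[0,0,25],[0,0,0]],
    [-0.8,[0,0,25],[0,0,0]],
    [-0.8,[0,0,5],[0,0,0]],
    [-0.8,[0,0,0],[0,0,0]],
    [-0.8,[0,0,0],[0,0,0]]
  ]
}}

```text
time: 6.95
eef_pos: [0.4746, -0.2602, 0.1353]
tool_rot: [2.308, 2.13, 0.0]
wrist_force: [0.6, -0.7, -0.8]
grip_width: 0.0246
gripper_force: 57.4
```

```bash
python3 go.py r0; python3 - <<'E'
from h import *
S=camera("scene"); T=camera("top")
a=S["frame"][150:270,250:390,::-1]; b=T["frame"][190:290,270:380,::-1]
A=cv2.resize(a,(560,480),interpolation=cv2.INTER_CUBIC);cv2.imwrite("pics/g2.png",A)
E
```

```text
t 6.95 p [ 0.4746 -0.2602  0.1353] q [-0.57  0.38  1.65 -0.    1.11 -0.49] w 0.0246 gf 57.4 F [ 0.6 -0.7 -0.8]
fix turn deg (tool) [0.07 0.04 0.01]
r0 [ 0.4749 -0.2604] tool shift mm [-0.1  0.3  0. ]
```

View pics/g2.png

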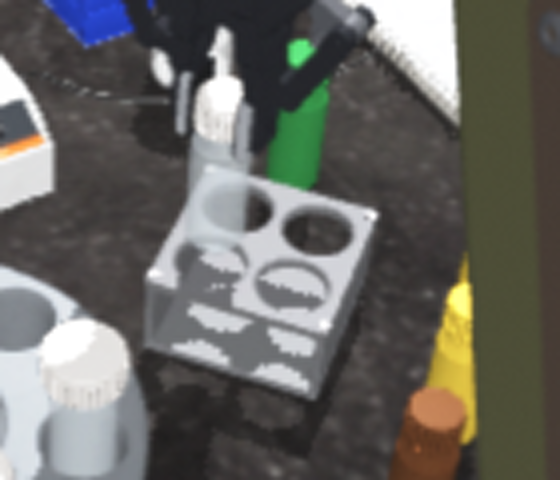

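The tube hangs above the far-left rack hole at (237,205) in the crop. I'll check its lateral alignment numerically.

```bash
python3 - <<'E'
from h import *
S=camera("scene"); T=camera("top")
a=np.linspace(0,2*np.pi,80)
ring=lambda x,y,z,r:np.c_[x+r*np.cos(a),y+r*np.sin(a),0*a+z]
out=[]
for c,x0,y0,w,h,s in((S,270,165,90,80,5),(T,285,200,70,80,5)):
    im=cv2.resize(c["frame"][y0:y0+h,x0:x0+w,::-1],None,fx=s,fy=s,interpolation=cv2.INTER_CUBIC)
    def d(P,col): cv2.polylines(im,[((proj(c,P)-[x0,y0]+.5)*s-.5).round().astype(np.int32)],True,col,1)
    t=np.radians(8.8);R=np.array([[np.cos(t),-np.sin(t)],[np.sin(t),np.cos(t)]])
    for u in((22,22),(-22,22),(22,-22),(-22,-22)):
        q=np.array([.4565,-.2855])+R@np.array(u)/1000; d(ring(*q,.052,.0185),(0,0,255))
    d(ring(.4746,-.2602,.0707,.015),(0,255,0)); d(ring(.4746,-.2602,.1657,.013),(0,255,0))
    out.append(cv2.copyMakeBorder(im,0,400-im.shape[0],0,0,cv2.BORDER_CONSTANT))
cv2.imwrite("pics/g3.png",np.hstack(out))
E
```

```text
(no output)
```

View pics/g3.png

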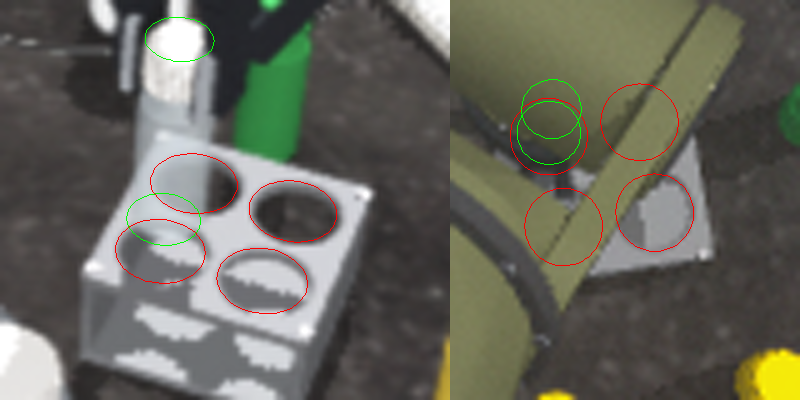

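Rack holes and tube match the projected rings to within 1 px, so I'm inserting.

Request:
{"op": "carry_out", "data": {
  "series": [
    [-0.8,[0,0,12],[0,0,0]],
    [-0.8,[0,0,12],[0,0,0]],
    [-0.8,[0,0,12],[0,0,0]],
    [-0.8,[0,0,12],[0,0,0]],
    [-0.8,[0,0,9],[0,0,0]],
    [-0.8,[0,0,5],[0,0,0]],
    [-0.8,[0,0,0],[0,0,0]]
  ]
}}

```text
time: 7.85
eef_pos: [0.4744, -0.2602, 0.0725]
tool_rot: [2.309, 2.13, 0.0]
wrist_force: [-0.1, 1.5, 4.0]
grip_width: 0.0246
gripper_force: 58.2
```

Request:
{"op": "carry_out", "data": {
  "series": [
    [-0.8,[0,0,1],[0,0,0]],
    [-0.2,[0,0,0],[0,0,0]],
    [0.1,[0,0,0],[0,0,0]],
    [0.1,[0,0,0],[0,0,0]],
    [0.1,[0,0,0],[0,0,0]],
    [0.1,[0,0,-20],[0,0,0]],
    [0.1,[0,0,-30],[0,0,0]],
    [0.1,[0,0,-40],[0,0,0]],
    [0.1,[0,0,-40],[0,0,0]],
    [0.1,[0,0,-20],[0,0,0]],
    [0.1,[0,0,0],[0,0,0]]
  ]
}}

```text
time: 8.95
eef_pos: [0.475, -0.2605, 0.2244]
tool_rot: [2.305, 2.127, 0.002]
wrist_force: [0.7, -0.2, -1.1]
grip_width: 0.047
gripper_force: 0.0
```

```bash
python3 go.py b0 
```

```text
t 8.95 p [ 0.475  -0.2605  0.2244] q [-0.57  0.28  1.56  0.    1.29 -0.49] w 0.047 gf 0.0 F [ 0.7 -0.2 -1.1]
fix turn deg (tool) [0.27 0.14 0.  ]
b0 [ 0.6056 -0.037 ] tool shift mm [233.3 112.2  -0. ]
```

Request:
{"op": "carry_out", "data": {
  "series": [
    [0.1,[29,14,0],[0,0,0]],
    [0.1,[29,14,0],[0,0,0]],
    [0.1,[29,14,0],[0,0,0]],
    [0.1,[29,14,0],[0,0,0]],
    [0.1,[29,14,0],[0,0,0]],
    [0.1,[29,14,0],[0,0,0]],
    [0.1,[29,14,0],[0,0,0]],
    [0.1,[30,14,0],[0,0,0]],
    [0.1,[0,0,25],[0,0,0]],
    [0.1,[0,0,25],[0,0,0]],
    [0.1,[0,0,20],[0,0,0]],
    [0.1,[0,0,0],[0,0,0]]
  ]
}}

```text
time: 10.15
eef_pos: [0.6029, -0.0365, 0.1473]
tool_rot: [-2.305, -2.127, 0.007]
wrist_force: [-0.5, 0.7, -0.2]
grip_width: 0.0471
gripper_force: 0.0
```

```bash
python3 go.py b0; python3 - <<'E'
from h import *
S=camera("scene")
a=S["frame"][150:320,130:360,::-1]; cv2.imwrite("pics/g4.png",cv2.resize(a,None,fx=3.4,fy=3.4,interpolation=cv2.INTER_CUBIC))
E
```

```text
t 10.15 p [ 0.6029 -0.0365  0.1473] q [-0.12  0.5   1.45 -0.    1.2  -0.04] w 0.0471 gf 0.0 F [-0.5  0.7 -0.2]
fix turn deg (tool) [-0.37 -0.01  0.01]
b0 [ 0.6056 -0.037 ] tool shift mm [-0.2  2.7 -0. ]
```

View pics/g4.png

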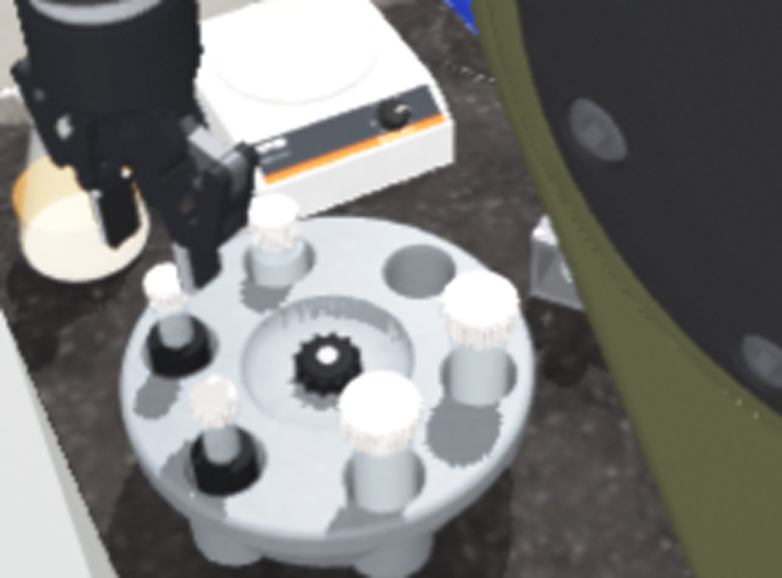

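The scene crop shows the fingers above the sleeved tube's cap at (165,285), bore 2 empty at (420,270), and the jar and flask clear. Descending to grip.

Request:
{"op": "carry_out", "data": {
  "series": [
    [0.1,[0,3,15],[0,0,0]],
    [0.1,[0,0,15],[0,0,0]],
    [0.1,[0,0,11],[0,0,0]],
    [0.1,[0,0,0],[0,0,0]],
    [-0.9,[0,0,0],[0,0,0]],
    [-0.9,[0,0,0],[0,0,0]],
    [-0.9,[0,0,0],[0,0,0]],
    [-0.9,[0,0,0],[0,0,0]],
    [-0.9,[0,0,0],[0,0,0]],
    [-0.9,[0,0,0],[0,0,0]]
  ]
}}

```text
time: 11.2
eef_pos: [0.6078, -0.037, 0.111]
tool_rot: [2.308, 2.13, 0.001]
wrist_force: [-1.5, -0.2, 5.7]
grip_width: 0.0175
gripper_force: 58.5
```

Request:
{"op": "carry_out", "data": {
  "series": [
    [-0.9,[0,0,-15],[0,0,0]],
    [-0.9,[0,0,-25],[0,0,0]],
    [-0.9,[0,0,-30],[0,0,0]],
    [-0.9,[0,0,-30],[0,0,0]],
    [-0.9,[0,0,-22],[0,0,0]],
    [-0.9,[0,0,0],[0,0,0]],
    [-0.9,[0,0,0],[0,0,0]]
  ]
}}

```text
time: 11.9
eef_pos: [0.6074, -0.037, 0.2326]
tool_rot: [2.308, 2.13, 0.001]
wrist_force: [0.1, 0.0, -0.4]
grip_width: 0.0179
gripper_force: 58.7
```

```bash
python3 go.py b2; python3 - <<'E'
from h import *
S=camera("scene")
a=S["frame"][100:300,130:360,::-1]; cv2.imwrite("pics/g5.png",cv2.resize(a,None,fx=3,fy=3,interpolation=cv2.INTER_CUBIC))
E
```

```text
t 11.9 p [ 0.6074 -0.037   0.2326] q [-0.12  0.43  1.34 -0.    1.37 -0.04] w 0.0179 gf 58.7 F [ 0.1  0.  -0.4]
fix turn deg (tool) [0.03 0.   0.  ]
b2 [ 0.5269 -0.151 ] tool shift mm [-120.2  -71.1   -0. ]
```

View pics/g5.png

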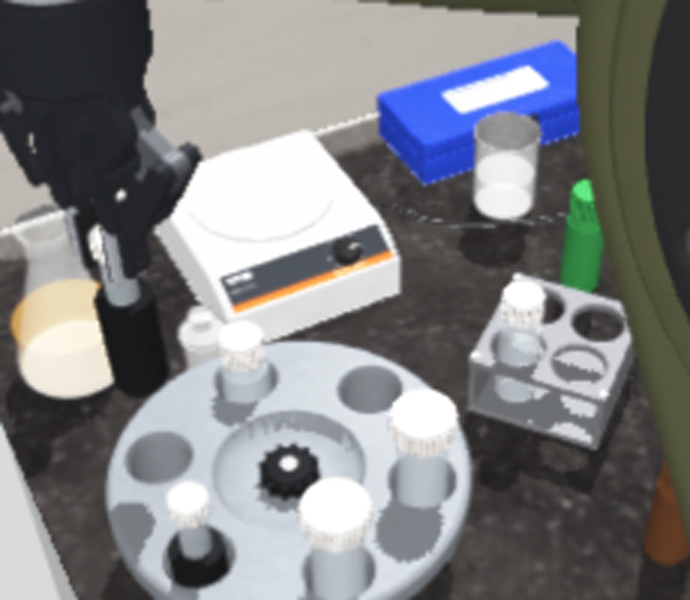

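The sleeved tube is held, hanging at (120,310), and the necked bottle sits home in the rack at (520,330). I'll check the tilt and move over bore 2.

```bash
python3 - <<'E'
from h import *
S=camera("scene")
for z in(.146,.212,.256): print(((proj(S,[.6074,-.037,z])-[130,100]+.5)*3-.5).round())
E
```

```text
[[136. 380.]]
[[119. 296.]]
[[106. 233.]]
```

Request:
{"op": "carry_out", "data": {
  "series": [
    [-0.9,[-20,-12,0],[0,0,0]],
    [-0.9,[-20,-12,0],[0,0,0]],
    [-0.9,[-20,-12,0],[0,0,0]],
    [-0.9,[-20,-12,0],[0,0,0]],
    [-0.9,[-20,-12,0],[0,0,0]],
    [-0.9,[-20,-11,0],[0,0,0]],
    [-0.9,[0,0,15],[0,0,0]],
    [-0.9,[0,0,15],[0,0,0]],
    [-0.9,[0,0,15],[0,0,0]],
    [-0.9,[0,0,0],[0,0,0]],
    [-0.9,[0,0,0],[0,0,0]]
  ]
}}

```text
time: 13.1
eef_pos: [0.527, -0.1509, 0.1871]
tool_rot: [-2.308, -2.13, 0.001]
wrist_force: [0.9, -0.2, 0.0]
grip_width: 0.0177
gripper_force: 58.7
```

```bash
cat > chk.py <<'E'
# usage: chk.py out x y zfoot height radius  : overlay predicted foot (green), bores at z=.08 (red), scene cam
import sys
from h import *
from go import tgt
n=sys.argv[1]; x,y,zf,h,rf,rc=map(float,sys.argv[2:8]); S=camera("scene"); x0,y0,w,hh,s=140,120,190,150,4
a=np.linspace(0,2*np.pi,80); ring=lambda x,y,z,r:np.c_[x+r*np.cos(a),y+r*np.sin(a),0*a+z]
im=cv2.resize(S["frame"][y0:y0+hh,x0:x0+w,::-1],None,fx=s,fy=s,interpolation=cv2.INTER_CUBIC)
def d(P,c): cv2.polylines(im,[((proj(S,P)-[x0,y0]+.5)*s-.5).round().astype(np.int32)],True,c,1)
for i in range(6): d(ring(*tgt(f"b{i}"),.08,.0215),(0,0,255))
d(ring(x,y,zf,rf),(0,255,0)); d(ring(x,y,zf+h,rc),(0,255,0))
cv2.imwrite(f"pics/{n}.png",im)
E
python3 chk.py c2 .527 -.151 .102 .11 .016 .01; python3 go.py b2
```

```text
t 13.1 p [ 0.527  -0.1509  0.1871] q [-0.35  0.34  1.58 -0.    1.23 -0.27] w 0.0177 gf 58.7 F [ 0.9 -0.2  0. ]
fix turn deg (tool) [-0.06 -0.02  0.  ]
c2 [ 0.4816 -0.3039] tool shift mm [-156.1  -33.    -0. ]
t 13.1 p [ 0.527  -0.1509  0.1871] q [-0.35  0.34  1.58 -0.    1.23 -0.27] w 0.0177 gf 58.7 F [ 0.9 -0.2  0. ]
fix turn deg (tool) [-0.06 -0.02  0.  ]
b2 [ 0.5269 -0.151 ] tool shift mm [-0.2 -0.1  0. ]Traceback (most recent call last):
  File "chk.py", line 4, in <module>
    from go import tgt
  File "go.py", line 12, in <module>
    q=tgt(n); d=np.r_[q,0]-np.r_[p[:2],0]; print(n,q.round(4),"tool shift mm",(R.T@d*1000).round(1))
  File "go.py", line 9, in tgt
    c,sn=np.cos(np.radians(8.8)),np.sin(np.radians(8.8)); i=int(n[1]); u=np.array([[22,22],[-22,22],[22,-22],[-22,-22]][i])/1000
                                                                                  ~~~~~~~~~~~~~~~~~~~~~~~~~~~~~~~~~~~~~^^^
IndexError: list index out of range
```

Request:
{"op": "carry_out", "data": {
  "series": [
    [-0.9,[0,0,10],[0,0,0]],
    [-0.9,[0,0,10],[0,0,0]],
    [-0.9,[0,0,8],[0,0,0]],
    [-0.9,[0,0,8],[0,0,0]],
    [-0.9,[0,0,0],[0,0,0]]
  ]
}}

```text
time: 13.6
eef_pos: [0.5266, -0.1507, 0.1499]
tool_rot: [-2.307, -2.129, 0.001]
wrist_force: [0.4, 0.9, -0.3]
grip_width: 0.0178
gripper_force: 58.7
```

Entered without force, so I continue down.

Request:
{"op": "carry_out", "data": {
  "series": [
    [-0.9,[0,0,10],[0,0,0]],
    [-0.9,[0,0,10],[0,0,0]],
    [-0.9,[0,0,8],[0,0,0]],
    [-0.9,[0,0,6],[0,0,0]],
    [-0.9,[0,0,2],[0,0,0]],
    [-0.9,[0,0,0],[0,0,0]],
    [-0.9,[0,0,0],[0,0,0]]
  ]
}}

```text
time: 14.3
eef_pos: [0.5273, -0.151, 0.1156]
tool_rot: [2.309, 2.13, 0.0]
wrist_force: [-0.4, -1.1, 0.3]
grip_width: 0.0176
gripper_force: 58.7
```

Request:
{"op": "carry_out", "data": {
  "series": [
    [-0.9,[0,0,2],[0,0,0]],
    [-0.9,[0,0,2],[0,0,0]],
    [-0.9,[0,0,0],[0,0,0]],
    [-0.9,[0,0,0],[0,0,0]]
  ]
}}

```text
time: 14.7
eef_pos: [0.5271, -0.1509, 0.1113]
tool_rot: [-2.309, -2.131, 0.0]
wrist_force: [0.5, 0.1, -0.2]
grip_width: 0.0176
gripper_force: 58.9
```

Request:
{"op": "carry_out", "data": {
  "series": [
    [-0.9,[0,0,1],[0,0,0]],
    [-0.9,[0,0,1],[0,0,0]],
    [-0.9,[0,0,0],[0,0,0]],
    [-0.9,[0,0,0],[0,0,0]]
  ]
}}

```text
time: 15.1
eef_pos: [0.5279, -0.1512, 0.1109]
tool_rot: [2.307, 2.129, 0.002]
wrist_force: [-2.5, 0.7, 14.1]
grip_width: 0.0175
gripper_force: 60.0
```

Seated at the same height it was picked from. Release and move to W4.

Request:
{"op": "carry_out", "data": {
  "series": [
    [-0.3,[0,0,0],[0,0,0]],
    [0.1,[0,0,0],[0,0,0]],
    [0.1,[0,0,0],[0,0,0]],
    [0.1,[0,0,0],[0,0,0]],
    [0.1,[0,0,-20],[0,0,0]],
    [0.1,[0,0,-30],[0,0,0]],
    [0.2,[0,0,-30],[0,0,0]],
    [0.3,[0,0,-20],[0,0,0]],
    [0.3,[0,0,0],[0,0,0]],
    [0.3,[0,0,0],[0,0,0]]
  ]
}}

```text
time: 16.1
eef_pos: [0.527, -0.1509, 0.2088]
tool_rot: [-2.309, -2.13, 0.0]
wrist_force: [-0.2, -0.6, -0.7]
grip_width: 0.0554
gripper_force: 0.0
```

```bash
python3 go.py b4
```

```text
t 16.1 p [ 0.527  -0.1509  0.2088] q [-0.35  0.31  1.56  0.    1.27 -0.27] w 0.0554 gf 0.0 F [-0.2 -0.6 -0.7]
fix turn deg (tool) [-0.01 -0.    0.  ]
b4 [ 0.4674 -0.0259] tool shift mm [119.8 -69.3   0. ]
```

Descend to TCP about 0.108 over W4 (101 mm down).

Request:
{"op": "carry_out", "data": {
  "series": [
    [0.3,[20,-11.5,0],[0,0,0]],
    [0.3,[20,-11.5,0],[0,0,0]],
    [0.3,[20,-11.5,0],[0,0,0]],
    [0.3,[20,-11.5,0],[0,0,0]],
    [0.3,[20,-11.5,0],[0,0,0]],
    [0.3,[20,-11.5,0],[0,0,0]],
    [0.3,[0,0,0],[0,0,0]],
    [0.3,[0,0,20],[0,0,0]],
    [0.3,[0,0,25],[0,0,0]],
    [0.3,[0,0,5],[0,0,0]],
    [0.3,[0,0,0],[0,0,0]]
  ]
}}

```text
time: 17.2
eef_pos: [0.4676, -0.0261, 0.1584]
tool_rot: [-2.308, -2.129, 0.002]
wrist_force: [-0.2, 0.4, 0.3]
grip_width: 0.0552
gripper_force: 0.0
```

```bash
sed -i 's/^from go import tgt/av=sys.argv; sys.argv=[""]; from go import tgt; sys.argv=av/' chk.py; python3 go.py b4; python3 chk.py c4 .4674 -.0259 .024 .115 .015 .018
```

```text
t 17.2 p [ 0.4676 -0.0261  0.1584] q [-0.13  0.2   1.83 -0.    1.12 -0.05] w 0.0552 gf 0.0 F [-0.2  0.4  0.3]
fix turn deg (tool) [-0.14 -0.01 -0.02]
b4 [ 0.4674 -0.0259] tool shift mm [ 0.2 -0.2  0. ]
t 17.2 p [ 0.4676 -0.0261  0.1584] q [-0.13  0.2   1.83 -0.    1.12 -0.05] w 0.0552 gf 0.0 F [-0.2  0.4  0.3]
fix turn deg (tool) [-0.14 -0.01 -0.02]
```

View pics/c4.png

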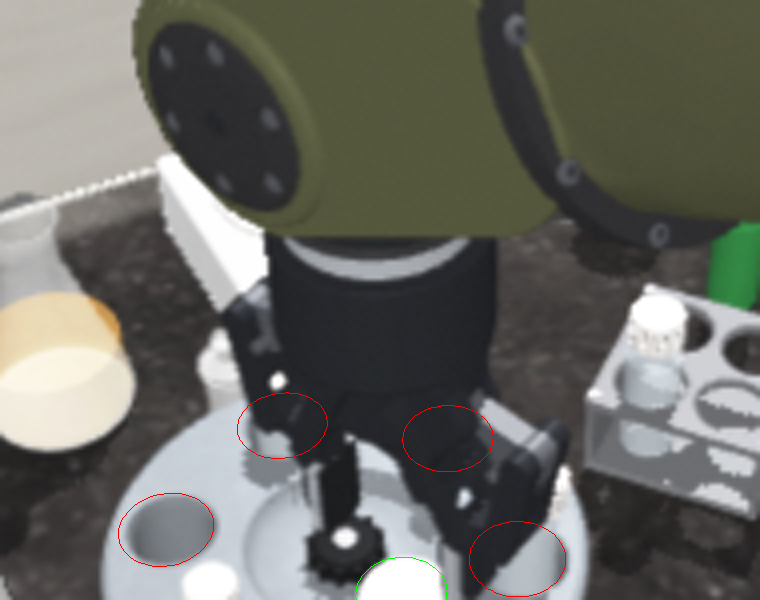

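The wide cap at (402,595) lies between the fingers and the bore rings fit, so I descend and grip.

Request:
{"op": "carry_out", "data": {
  "series": [
    [0.3,[0,0,18],[0,0,0]],
    [0.3,[0,0,18],[0,0,0]],
    [0.3,[0,0,12],[0,0,0]],
    [0.3,[0,0,0],[0,0,0]],
    [-0.5,[0,0,0],[0,0,0]],
    [-0.5,[0,0,0],[0,0,0]],
    [-0.5,[0,0,0],[0,0,0]],
    [-0.5,[0,0,0],[0,0,0]],
    [-0.5,[0,0,0],[0,0,0]]
  ]
}}

```text
time: 18.15
eef_pos: [0.4685, -0.0258, 0.1125]
tool_rot: [2.308, 2.13, 0.002]
wrist_force: [-1.3, 0.2, 7.3]
grip_width: 0.0343
gripper_force: 59.2
```

Request:
{"op": "carry_out", "data": {
  "series": [
    [-0.5,[0,0,-15],[0,0,0]],
    [-0.5,[0,0,-25],[0,0,0]],
    [-0.5,[0,0,-30],[0,0,0]],
    [-0.5,[0,0,-30],[0,0,0]],
    [-0.5,[0,0,-25],[0,0,0]],
    [-0.5,[0,0,0],[0,0,0]],
    [-0.5,[0,0,0],[0,0,0]]
  ]
}}

```text
time: 18.85
eef_pos: [0.4679, -0.0258, 0.2365]
tool_rot: [2.308, 2.13, 0.001]
wrist_force: [-0.4, -0.1, -0.8]
grip_width: 0.0339
gripper_force: 59.9
```

```bash
python3 go.py b0
```

```text
t 18.85 p [ 0.4679 -0.0258  0.2365] q [-0.13  0.11  1.73  0.    1.29 -0.05] w 0.0339 gf 59.9 F [-0.4 -0.1 -0.8]
fix turn deg (tool) [0.05 0.   0.  ]
b0 [ 0.6056 -0.037 ] tool shift mm [-1.000e-01  1.381e+02  1.000e-01]
```

Request:
{"op": "carry_out", "data": {
  "series": [
    [-0.5,[0,23,0],[0,0,0]],
    [-0.5,[0,23,0],[0,0,0]],
    [-0.5,[0,23,0],[0,0,0]],
    [-0.5,[0,23,0],[0,0,0]],
    [-0.5,[0,23,0],[0,0,0]],
    [-0.5,[0,22.5,0],[0,0,0]],
    [-0.5,[0,0,20],[0,0,0]],
    [-0.5,[0,0,20],[0,0,0]],
    [-0.5,[0,0,20],[0,0,0]],
    [-0.5,[0,0,12],[0,0,0]],
    [-0.5,[0,0,10],[0,0,0]],
    [-0.5,[0,0,0],[0,0,0]]
  ]
}}

```text
time: 20.05
eef_pos: [0.6045, -0.0367, 0.1528]
tool_rot: [-2.307, -2.129, 0.002]
wrist_force: [-0.2, -0.2, -1.1]
grip_width: 0.0343
gripper_force: 60.0
```

Request:
{"op": "carry_out", "data": {
  "series": [
    [-0.5,[0,0,12],[0,0,0]],
    [-0.5,[0,0,12],[0,0,0]],
    [-0.5,[0,0,8],[0,0,0]],
    [-0.5,[0,0,5],[0,0,0]],
    [-0.5,[0,0,2],[0,0,0]],
    [-0.5,[0,0,1],[0,0,0]],
    [-0.5,[0,0,0],[0,0,0]],
    [-0.5,[0,0,0],[0,0,0]]
  ]
}}

```text
time: 20.85
eef_pos: [0.6052, -0.0368, 0.1146]
tool_rot: [2.308, 2.13, 0.001]
wrist_force: [0.1, -0.1, -0.1]
grip_width: 0.0343
gripper_force: 60.1
```

Request:
{"op": "carry_out", "data": {
  "series": [
    [-0.5,[0,0,1],[0,0,0]],
    [-0.5,[0,0,1],[0,0,0]],
    [-0.5,[0,0,1],[0,0,0]],
    [-0.5,[0,0,0],[0,0,0]],
    [-0.5,[0,0,0],[0,0,0]]
  ]
}}

```text
time: 21.35
eef_pos: [0.6054, -0.0368, 0.1125]
tool_rot: [2.308, 2.13, 0.001]
wrist_force: [-3.5, 0.3, 10.1]
grip_width: 0.0345
gripper_force: 61.1
```

Seated. Release, lift, and return to the rack.

Request:
{"op": "carry_out", "data": {
  "series": [
    [0.0,[0,0,0],[0,0,0]],
    [0.3,[0,0,0],[0,0,0]],
    [0.3,[0,0,0],[0,0,0]],
    [0.3,[0,0,0],[0,0,0]],
    [0.3,[0,0,-20],[0,0,0]],
    [0.3,[0,0,-30],[0,0,0]],
    [0.2,[0,0,-40],[0,0,0]],
    [0.1,[0,0,-30],[0,0,0]],
    [0.1,[0,0,0],[0,0,0]],
    [0.1,[0,0,0],[0,0,0]]
  ]
}}

```text
time: 22.35
eef_pos: [0.605, -0.0368, 0.2313]
tool_rot: [2.308, 2.13, 0.001]
wrist_force: [-0.1, 0.5, -0.7]
grip_width: 0.0468
gripper_force: 0.0
```

```bash
python3 go.py r0
```

```text
t 22.35 p [ 0.605  -0.0368  0.2313] q [-0.12  0.43  1.35 -0.    1.36 -0.04] w 0.0468 gf 0.0 F [-0.1  0.5 -0.7]
fix turn deg (tool) [0.03 0.   0.  ]
r0 [ 0.4749 -0.2604] tool shift mm [-2.333e+02 -1.118e+02 -1.000e-01]
```

Request:
{"op": "carry_out", "data": {
  "series": [
    [0.1,[-29,-14,0],[0,0,0]],
    [0.1,[-29,-14,0],[0,0,0]],
    [0.1,[-29,-14,0],[0,0,0]],
    [0.1,[-29,-14,0],[0,0,0]],
    [0.1,[-29,-14,0],[0,0,0]],
    [0.1,[-29,-14,0],[0,0,0]],
    [0.1,[-29,-14,0],[0,0,0]],
    [0.1,[-30,-14,0],[0,0,0]],
    [0.1,[0,0,0],[0,0,0]],
    [0.1,[0,0,30],[0,0,0]],
    [0.1,[0,0,30],[0,0,0]],
    [0.1,[0,0,20],[0,0,0]]
  ]
}}

```text
time: 23.55
eef_pos: [0.4738, -0.2591, 0.1481]
tool_rot: [-2.306, -2.128, 0.001]
wrist_force: [0.1, 0.0, -0.5]
grip_width: 0.0466
gripper_force: 0.0
```

Request:
{"op": "carry_out", "data": {
  "series": [
    [0.1,[0,0,25],[0,0,0]],
    [0.1,[0,0,25],[0,0,0]],
    [0.1,[0,0,18],[0,0,0]],
    [0.1,[0,0,10],[0,0,0]],
    [0.1,[0,0,0],[0,0,0]],
    [-0.8,[0,0,0],[0,0,0]],
    [-0.8,[0,0,0],[0,0,0]],
    [-0.8,[0,0,0],[0,0,0]],
    [-0.8,[0,0,0],[0,0,0]],
    [-0.8,[0,0,0],[0,0,0]]
  ]
}}

```text
time: 24.55
eef_pos: [0.4751, -0.2603, 0.0742]
tool_rot: [2.308, 2.129, 0.001]
wrist_force: [-1.0, 1.0, 7.0]
grip_width: 0.0245
gripper_force: 58.3
```

Request:
{"op": "carry_out", "data": {
  "series": [
    [-0.8,[0,0,-15],[0,0,0]],
    [-0.8,[0,0,-25],[0,0,0]],
    [-0.8,[0,0,-30],[0,0,0]],
    [-0.8,[0,0,-30],[0,0,0]],
    [-0.8,[0,0,-30],[0,0,0]],
    [-0.8,[0,0,-25],[0,0,0]],
    [-0.8,[0,0,0],[0,0,0]],
    [-0.8,[0,0,0],[0,0,0]]
  ]
}}

```text
time: 25.35
eef_pos: [0.4746, -0.26, 0.2282]
tool_rot: [2.309, 2.13, 0.0]
wrist_force: [-0.6, -0.2, -1.3]
grip_width: 0.0241
gripper_force: 57.9
```

```bash
python3 go.py b4
```

```text
t 25.35 p [ 0.4746 -0.26    0.2282] q [-0.57  0.28  1.55 -0.    1.31 -0.49] w 0.0241 gf 57.9 F [-0.6 -0.2 -1.3]
fix turn deg (tool) [ 0.01  0.01 -0.  ]
b4 [ 0.4674 -0.0259] tool shift mm [232.8 -25.9  -0. ]
```

Request:
{"op": "carry_out", "data": {
  "series": [
    [-0.8,[29,-3,0],[0,0,0]],
    [-0.8,[29,-3,0],[0,0,0]],
    [-0.8,[29,-3,0],[0,0,0]],
    [-0.8,[29,-3,0],[0,0,0]],
    [-0.8,[29,-3,0],[0,0,0]],
    [-0.8,[29,-3,0],[0,0,0]],
    [-0.8,[29,-4,0],[0,0,0]],
    [-0.8,[30,-4,0],[0,0,0]],
    [-0.8,[0,0,0],[0,0,0]],
    [-0.8,[0,0,25],[0,0,0]],
    [-0.8,[0,0,25],[0,0,0]],
    [-0.8,[0,0,20],[0,0,0]]
  ]
}}

```text
time: 26.55
eef_pos: [0.4666, -0.0261, 0.156]
tool_rot: [-2.308, -2.129, 0.002]
wrist_force: [-0.2, -0.3, -1.3]
grip_width: 0.0238
gripper_force: 58.0
```

Request:
{"op": "carry_out", "data": {
  "series": [
    [-0.8,[0,0,12],[0,0,0]],
    [-0.8,[0,0,12],[0,0,0]],
    [-0.8,[0,0,10],[0,0,0]],
    [-0.8,[0,0,10],[0,0,0]],
    [-0.8,[0,0,8],[0,0,0]],
    [-0.8,[0,0,5],[0,0,0]],
    [-0.8,[0,0,4],[0,0,0]],
    [-0.8,[0,0,0],[0,0,0]],
    [-0.8,[0,0,0],[0,0,0]]
  ]
}}

```text
time: 27.45
eef_pos: [0.4676, -0.0258, 0.0975]
tool_rot: [2.309, 2.13, 0.0]
wrist_force: [-0.4, -1.0, -1.0]
grip_width: 0.0241
gripper_force: 58.0
```

Request:
{"op": "carry_out", "data": {
  "series": [
    [-0.8,[0,0,2],[0,0,0]],
    [-0.8,[0,0,2],[0,0,0]],
    [-0.8,[0,0,1],[0,0,0]],
    [-0.8,[0,0,1],[0,0,0]],
    [-0.8,[0,0,0],[0,0,0]],
    [-0.8,[0,0,0],[0,0,0]]
  ]
}}

```text
time: 28.05
eef_pos: [0.4678, -0.0258, 0.0922]
tool_rot: [2.308, 2.13, 0.001]
wrist_force: [-4.8, 0.7, 11.5]
grip_width: 0.0244
gripper_force: 59.6
```

Seated at the predicted 0.092. Release and back away towards the start.

Request:
{"op": "carry_out", "data": {
  "series": [
    [-0.3,[0,0,0],[0,0,0]],
    [0.1,[0,0,0],[0,0,0]],
    [0.1,[0,0,0],[0,0,0]],
    [0.1,[0,0,0],[0,0,0]],
    [0.1,[0,0,-20],[0,0,0]],
    [0.1,[0,0,-35],[0,0,0]],
    [0.1,[0,0,-40],[0,0,0]],
    [0.1,[0,0,-35],[0,0,0]],
    [0.1,[0,0,-20],[0,0,0]],
    [0.1,[0,0,0],[0,0,0]]
  ]
}}

```text
time: 29.05
eef_pos: [0.4683, -0.0258, 0.2439]
tool_rot: [2.306, 2.128, 0.005]
wrist_force: [-0.9, 0.1, -0.4]
grip_width: 0.047
gripper_force: 0.0
```

Request:
{"op": "carry_out", "data": {
  "series": [
    [0.1,[35,-12,0],[0,0,0]],
    [0.1,[35,-12,0],[0,0,0]],
    [0.1,[35,-12,0],[0,0,0]],
    [0.1,[35,-12,0],[0,0,0]],
    [0.1,[35,-12,0],[0,0,0]],
    [0.1,[35,-12,0],[0,0,0]],
    [0.1,[35,-12,0],[0,0,0]],
    [0.1,[35,-12,0],[0,0,0]],
    [0.1,[35,-12,0],[0,0,0]],
    [0.1,[35,-12,0],[0,0,0]],
    [0.1,[0,0,0],[0,0,0]],
    [0.1,[0,0,0],[0,0,0]]
  ]
}}

```text
time: 30.25
eef_pos: [0.3754, 0.3328, 0.24]
tool_rot: [-2.307, -2.132, 0.003]
wrist_force: [0.0, -0.1, 0.7]
grip_width: 0.047
gripper_force: 0.0
```

```bash
python3 go.py; python3 - <<'E'
from h import *
S=camera("scene");T=camera("top")
a=cv2.resize(S["frame"][140:330,140:350,::-1],(420,380),interpolation=cv2.INTER_CUBIC);b=cv2.resize(T["frame"][130:260,170:300,::-1],(380,380),interpolation=cv2.INTER_CUBIC)
cv2.imwrite("pics/end.png",np.hstack([a,b]))
E
```

```text
t 30.25 p [0.3754 0.3328 0.24  ] q [ 0.65  0.19  1.64 -0.    1.32  0.73] w 0.047 gf 0.0 F [ 0.  -0.1  0.7]
fix turn deg (tool) [-0.08  0.08  0.08]
```

View pics/end.png

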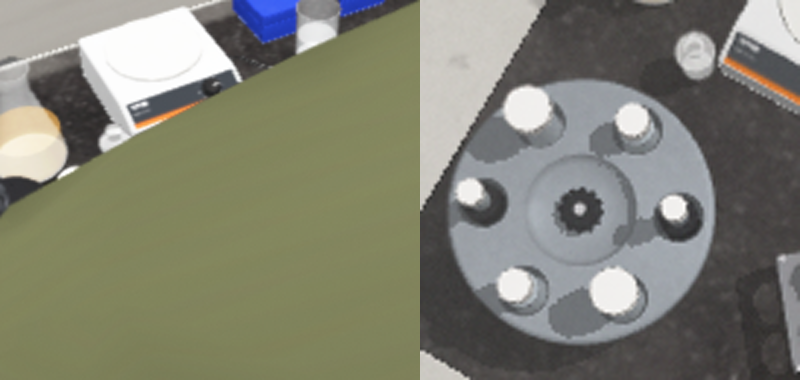

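The top view shows all six tubes upright in the bores. Wide caps at (525,108) and (613,290) are opposite, as are the necked bottles at (632,122) and (515,288) and the sleeved tubes at (473,192) and (675,210). The arm is clear, so I'm handing in.

```bash
python3 -c "
from plant import bot
print(bot.sign_off())"
```

```text
the job is handed in; nothing more can be done
None
```

I handed the job in at about 30 s of the 96 s limit: in the last top picture all six tubes stand upright in the rotor, each opposite its own kind, with the arm clear; the verdict was not shown.

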